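# Stand the pipe rest back up against the marver

### The arm

A 6-joint arm with a two-finger parallel gripper is mounted at the origin on the work surface. World frame = base frame: x ahead of the robot, y to its left, z up, the work surface at z = 0. Lengths are in m, angles in degrees, forces in N, time in s.
With the tool pointing down it reaches from about 0.4 to 0.825 m from the base axis. Payload 7 kg.
Tool frame: the origin (TCP) lies midway between the tips of the shut fingers; the grasp point (between the pads) lies ctrl.grasp_offset behind it (ctrl.grasp_offset is the distance from the TCP to the grasp point, in m); z points along the fingers, y is the line along which they close (so a half turn about z gives the same grasp; the last joint's range is limited). The gripper opens to 88 mm and grips with 3 to 60 N. Pads are 19 mm wide; open, the fingers measure 130 mm over their backs; the gripper's body (78 mm by 193 mm) begins 47 mm behind the grasp point.
Start: joints at [-56.832, 20.546, 0.682, 0, -70.136, -16.507], TCP at [0.194, -0.647, 0.227] pointing down, gripper open.
Joint ranges: [-176.03, 176.03], [-82.01, 121.73], [-58.28, 71.71], [-173.87, 95.51], [-174.79, -0.11], [-173.66, 173.66]. Speed limits (degrees/s): [136.94, 136.94, 172.46, 180, 180, 180].

### API

Orientations are given as [roll, pitch, yaw] about the fixed x, y, z axes, in that order (R = Rz(yaw) Ry(pitch) Rx(roll)).
In Python, from plant import ctrl gives the robot as it stands. The module is installed in compiled form; this text tells all that it offers.
- The arm moves only by the tool send_rows, never from a script. Its argument "increments" is a list that holds one entry, the list of rows, each a list of 4 numbers: the shift along the world's x, y, z normalised to -1 to 1, where 1 is 0.2 m, then the turn about the world's z normalised to -1 to 1, where 1 is 1.5 rad. In form: [[[x, y, z, roll], ...]]. A call has 1 to 12 rows; each row is the pose to reach, as a shift and turn from the pose commanded when the call began; what a row does not reach only later rows make up. A row lasts 1/8 s, in which the tool goes at most 62.5 mm and 10.7 degrees, less where a joint would pass 70% of its speed; a pose out of reach is approached as far as the arm can. A call with a number of a shift or a turn outside -1 to 1 is refused whole. A call with a gripper value outside its range is refused whole. "jaw" is the opening, from 0 (shut) to 1 (fully open), set as the call begins (left out, the last holds). The fingers move at their own pace and stop on an object; the grip force is fixed at half the most. Time passes only in rows, so rows that repeat a pose let the fingers close. It gives the time, the measured TCP pose, the force, the opening and the grip force at its end, in the units of the state.
- ctrl.get_obs(): the state, without advancing time (a new reading comes with each control period).
- ctrl.snapshot(name): name is "scene" or "side" or "wrist"; returns the picture (384x512x3 uint8, red, green, blue); there is no depth.
- ctrl.calibration(name): a dict with "mtx" (3x3 intrinsics, pixels), "k1" (the pictures are not rectified: a ray, as slopes to the right and down, at radius r is drawn at 1 + k1 r^2 times it, then the intrinsics apply), "eye" and "attitude" of the camera in the world. Camera axes: x right, y up, looking along -z (the intrinsics and any distortion apply to the point x, -y, -z); pixel columns grow to the right and rows downward; lengths in m; the calibration is good to about 2 mm. A picture is of the moment at which its call begins: read the wrist's pose just before it. calibration takes no time and is no camera call; for the wrist camera it gives the pose at the moment of the call.
- ctrl.close_job(): hands the job in; it is judged then, once.
Trained networks look in the newest picture that a camera, given by its name, has taken for a name from the list of things; names that differ only in an ending like _2 or _b are one class to them, and where a whole thing is asked for, a point or a joint stands for the part that bears it (a point fixed in the world has none). Each returns a list of dicts, best first, with "conf" (0 to 1); they miss things now and then, are a little off and sometimes report something else, mostly with a low value. They report only what shows in the picture. A call takes as long as a camera call. They do not tell look-alikes from the thing itself.
- ctrl.trace(thing, camera): "mask" (384x512 bool, what is visible of it) and "bbox" ([left, top, right, bottom] in pixels, round what is visible of it).
- ctrl.spot_point(thing, camera): "pixel" ([row, column] in pixels: a listed point, or the origin of a listed thing).
The state is a dict: "clock": time; "joint_pos": joint angles; "qvel": joint speeds; "tau": joint torques, N m; "tool_pos": TCP position; "orientation": TCP orientation; "force": force on the tool from outside, world axes, zero at the start; "moment": the same for the moment, N m; "opening": finger opening in m; "gripper_force": force on a finger pad.
Only numpy, scipy, OpenCV 4.12 (cv2) and the standard library are available. Lean on these libraries where they do the work, as an engineer would, in place of code of your own. Each camera call takes 0.05 s, during which the arm holds its last target. There are 200 camera calls.

### The job

The roller pipe rest has been knocked over on the bench in front of the steel marver plate. Using your fingertips only and without picking it up, push it back up onto its base plate, easing it upright so that it does not bang down, and then push it along the bench until the front of its base plate sits flush against the near edge of the marver. Leave the tumbler, the wax tin, the jacks and the paperweight where they are.

Things in the scene. Friction and masses are not known exactly. Their poses are not given: they have to be found in the camera images.
- rest: Roller pipe rest, one rigid piece, 0.7-1 kg: dark steel base plate 110 (x) x 100 (y) x 8 mm, 14 mm round stem up its middle to 88 mm, then a V yoke with two rollers; 125 mm tall. Origin: centre of the plate's underside, z up the stem, +x the front, which goes to the marver. It starts fallen towards the robot, on the plate's back (-x) edge and both roller rims, stem 22 deg below level.
- rest_stem (a point): Point on the stem axis 30 mm above the plate's underside. The two grey rollers (30 mm diameter, 16 mm wide along x) are centred at y = +-30, z = 110 mm of the rest. Past its balance point the rest comes over by itself and bangs down, unless a fingertip on the front (+x) side of the stem meets it and lets it upright slowly, e.g. one kept in the corner between plate and stem.
- rest_edge (a point): Middle of the front (+x) edge of the plate's stem side (x = 55, z = 8 mm). At the start the uppermost edge: 102 mm above the bench, 41 mm nearer the robot than the edge on the bench; the stem side faces the robot. Pushed here away from the robot (about 3-5 N) the rest turns about the edge on the bench; pushed lower it may slide. It balances with the plate about 23 deg past vertical.
- marver_edge (a point): Middle of the marver's near edge, at bench level. The marver is a steel plate 260 (x) x 500 (y) x 25 mm fixed on the bench; this frame has its axes: x points from this edge into the plate, square to the edge, y along the edge, z up. Sliding the standing rest along the bench takes 3 to 7 N.
- rest_fl (a point): The front left corner of the underside of the rest's base plate, at x = +55, y = +50 mm in the rest's frame.
- rest_fr (a point): The front right corner of the underside of the rest's base plate, at x = +55, y = -50 mm in the rest's frame.
- rest_bl (a point): The back left corner of the underside of the rest's base plate, at x = -55, y = +50 mm in the rest's frame.
- rest_br (a point): The back right corner of the underside of the rest's base plate, at x = -55, y = -50 mm in the rest's frame.
- tumbler: Green glass tumbler standing on the bench, 72 mm wide, 100 mm tall; origin under its centre. Leave alone.
- wax_tin: Aluminium wax tin standing on the bench, 84 mm wide, 56 mm tall; origin under its centre. Leave alone.
- jacks: Dark steel jacks (large tongs) lying flat on the bench, 275 long, 56 wide, 12 mm high; origin under the middle, x along the length. Leave alone.
- paperweight: Amber glass paperweight standing on the marver, 76 mm wide, 61 mm tall; origin under its centre. Leave alone.
Things that resemble listed ones, but are neither listed nor needed, are in the scene too. Of the things that look like the rest, the middle-sized one is meant.

How it is judged (in metres and radians):
On the way:
1. the rest stands upright on its base plate (angle between rest's own z axis and vertical below 0.06 rad and height (world z) of rest below 0.008 m), for 0.2 s.
At the end, for the whole second after the job is handed in: The rest stands still and upright on the bench (within 0.06 rad), both front corners of its base plate within 6 mm of the marver's near edge and not past the ends of that edge (angle between rest's own z axis and vertical below 0.06 rad and height (world z) of rest below 0.006 m and x of each of rest_fl, rest_fr in the frame of marver_edge above -0.006 m and y of rest_fl in the frame of marver_edge below 0.255 m and y of rest_fr in the frame of marver_edge above -0.255 m and linear speed of rest below 0.01 m/s and angular speed of rest below 0.1 rad/s); the robot touches nothing.
It fails at once if the rest is lifted: its whole base plate is more than 15 mm off the bench (height (world z) of each of rest_fl, rest_fr, rest_bl, rest_br above 0.015 m).
It fails at once if the rest bangs down onto its base: it still turns faster than 3 rad/s within 0.25 rad of upright (angle between rest's own z axis and vertical below 0.25 rad and angular speed of rest above 3 rad/s).
It fails at once if a bystander is moved by more than 15 mm (distance of any of tumbler, wax_tin, jacks, paperweight from where it was at the start of the episode above 0.015 m).
It also fails if it takes over 72 s, if anything falls off the work surface, if the arm or the gripper's body presses on something with over 40 N, if the wrist force passes 120 N, or if a joint passes its speed limit or range.

## Working session

There is one attempt and no reset: what is moved stays moved. The work goes in short steps, Python scripts to look and compute and a tool call to move; the robot and the scene stay as the last step left them, time stands still between calls to the robot, and variables do not carry over. Pictures are saved under pics/ and viewed, at most 10 in all, crops included, and the job is handed in when it is done.

Besides the shell and the picture viewer there is one more tool, called after "Request:" as name(argument=value, ...), one argument or row to a line, values as JSON. send_rows: Moves the arm, as the interface text tells. Its arguments: {"type":"object","properties":{"increments":{"type":"array"},"jaw":{"type":"number"}},"required":["increments"]}

```bash
mkdir -p pics
cat > h.py <<'E'
import numpy as np, cv2
from plant import ctrl
from scipy.spatial.transform import Rotation as R
def cal(n):
    c=ctrl.calibration(n); A=np.array(c["attitude"],float)
    if A.shape!=(3,3): A=R.from_euler('xyz',A,degrees=True).as_matrix()
    return np.array(c["mtx"]),c["k1"],np.array(c["eye"]),A
def ray(n,rc,c=None):
    M,k,e,A=c or cal(n)
    d=np.array([(rc[1]-M[0,2])/M[0,0],(rc[0]-M[1,2])/M[1,1]]);u=d.copy()
    for _ in range(20): u=d/(1+k*(u@u))
    v=A@np.array([u[0],-u[1],-1.]); return e,v
def onz(n,rc,z,c=None):
    e,v=ray(n,rc,c); return e+v*(z-e[2])/v[2]
def proj(n,P,c=None):
    M,k,e,A=c or cal(n); p=(np.atleast_2d(P)-e)@A; u=np.c_[p[:,0]/-p[:,2],p[:,1]/p[:,2]]
    u=u*(1+k*(u**2).sum(1))[:,None]; return np.c_[M[1,1]*u[:,1]+M[1,2],M[0,0]*u[:,0]+M[0,2]]
def snap(n,f=None):
    im=ctrl.snapshot(n)
    if f: cv2.imwrite('pics/'+f,im[:,:,::-1])
    return im
E
python3 - <<'E'
from h import *
print(ctrl.calibration("scene"))
ims=[]
for n in("scene","side"):
    ims.append(snap(n)); print(n,cal(n)[2],ctrl.calibration(n)["attitude"])
    for t in("rest","rest_stem","rest_edge","marver_edge","tumbler","wax_tin","jacks","paperweight"):
        print(t,[(np.round(d["pixel"]).tolist(),round(d["conf"],2)) for d in ctrl.spot_point(t,n)])
    print([(d["bbox"],round(d["conf"],2)) for d in ctrl.trace("rest",n)])
cv2.imwrite('pics/a.png',ims[0][:,:,::-1]);cv2.imwrite('pics/b.png',ims[1][:,:,::-1])
print(ctrl.get_obs())
E
```

```text
{'mtx': array([[388.64316197,   0.        , 251.77560688],
       [  0.        , 388.64316197, 190.77661443],
       [  0.        ,   0.        ,   1.        ]]), 'k1': -0.042733531933846935, 'eye': array([ 1.17266961, -0.02352741,  0.85002822]), 'attitude': array([38.97647445,  0.4880254 , 82.17128   ])}
scene [ 1.17266961 -0.02352741  0.85002822] [38.97647445  0.4880254  82.17128   ]
rest [([182.0, 203.0], 0.95), ([161.0, 264.0], 0.72), ([136.0, 122.0], 0.68)]
rest_stem [([176.0, 202.0], 0.85), ([143.0, 135.0], 0.84), ([167.0, 263.0], 0.61)]
rest_edge [([158.0, 199.0], 0.71), ([158.0, 263.0], 0.71), ([125.0, 126.0], 0.61)]
marver_edge [([261.0, 229.0], 0.88)]
tumbler [([194.0, 361.0], 0.75)]
wax_tin [([222.0, 98.0], 0.73)]
jacks [([188.0, 405.0], 0.71)]
paperweight [([282.0, 269.0], 0.72), ([222.0, 100.0], 0.16)]
[([184.2, 161.7, 219.9, 198.9], 0.83), ([244.8, 154.6, 274.4, 194.5], 0.82), ([99.2, 112.1, 167.8, 189.8], 0.76), ([252.4, 263.1, 288.7, 294.0], 0.68)]
side [0.34308703 1.141005   0.89021866] [  53.33682533   -0.60257943 -168.46933548]
rest [([169.0, 283.0], 0.87), ([207.0
[... 517 characters left out ...]
, 300.5, 223.9], 0.58)]
{'clock': 1.0, 'joint_pos': array([-5.68297401e+01,  2.05467057e+01,  6.82602207e-01, -1.28753176e-03,
       -7.01348766e+01, -1.65054441e+01]), 'qvel': array([ 0.11457157,  0.06393208,  0.01280574, -0.06258244, -0.03836555,
        0.10932555]), 'tau': array([-3.35346549e-04, -5.82397771e+01,  2.93299502e+01,  7.00256959e+00,
        1.23948746e-02, -4.68383075e-05]), 'tool_pos': array([ 0.19354378, -0.64664393,  0.22655818]), 'orientation': array([-1.79999366e+02,  1.45077907e-03, -1.63335622e+02]), 'force': array([ 0.04885115, -0.46750919, -0.63466224]), 'moment': array([-0.00867208,  0.03557232, -0.01297939]), 'gripper_force': 0.0, 'opening': 0.08725872005726973}
```

View pics/a.png

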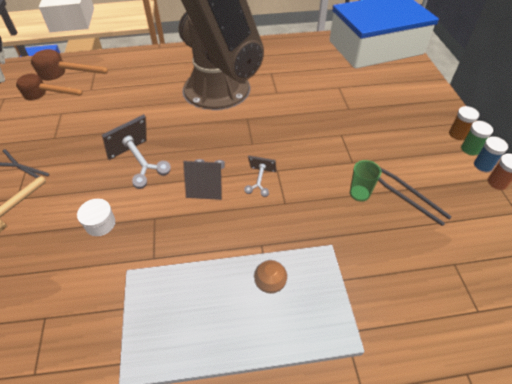

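View pics/b.png

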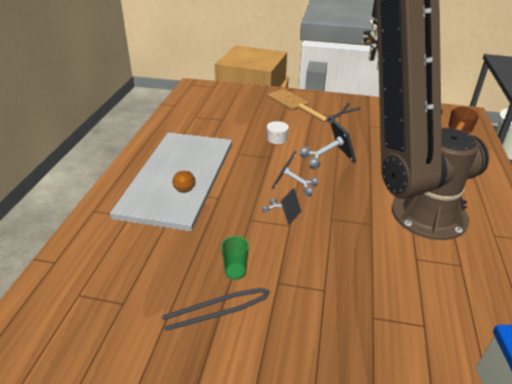

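The pictures show three fallen look-alikes. In the scene view they are large (135,150), middle (203,180) and small (262,172), given as column,row. The middle one's underside faces the marver, so it has fallen towards the robot. The marver's near edge runs from about (125,267) to (333,249). I'll measure the middle one and check it in a crop.

```bash
cat > m.py <<'E'
from h import *
from scipy.optimize import least_squares
def pts():
    v=[[x,y,z] for x in(-.055,.055) for y in(-.05,.05) for z in(0,.008)]
    return np.array(v)
def fallen(p):  # p: x,y of bench edge mid, yaw ; returns fn
    a=np.radians(22); B=np.array([[-np.sin(a),0,-np.cos(a)],[0,1,0],[np.cos(a),0,-np.sin(a)]])
    # columns = images of xr,yr,zr
    B=np.c_[[-np.sin(a),0,np.cos(a)],[0,-1,0],[-np.cos(a),0,-np.sin(a)]]
    if np.linalg.det(B)<0: B[:,1]*=-1
    Z=R.from_euler('z',p[2]).as_matrix()
    return lambda q: (np.atleast_2d(q)-[-.055,0,.008])@B.T@Z.T+[p[0],p[1],0]
E
python3 - <<'E'
from m import *
im=snap("scene");im2=snap("side")
cs=cal("scene");cd=cal("side")
for rc in ([267,125],[261,229],[249,333]): print("marv top",onz("scene",rc,.025,cs))
print("marv spot bench",onz("scene",[261,229],0,cs),"side",onz("side",[186,214],0,cd))
for rc in([198,186],[199.,220]): print("bench edge",onz("scene",rc,.003,cs))
for rc in([162,188],[162,221]): print("top edge",onz("scene",rc,.105,cs))
for n,c,rc,z in(("tumbler",cs,[194,361],0),("wax",cs,[222,98],0),("small l",cs,[160,250],.06),("small r",cs,[160,275],.06)): print(n,onz("scene",rc,z,c))
a=cv2.resize(im[140:210,90:290],None,fx=3.9,fy=3.9,interpolation=2);b=cv2.resize(im2[110:230,250:370],None,fx=2.7,fy=2.7,interpolation=2)
o=np.zeros((a.shape[0]+b.shape[0],a.shape[1],3),np.uint8);o[:a.shape[0]]=a;o[a.shape[0]:,:b.shape[1]]=b
# marver closeup
mm=cv2.resize(im[235:280,110:350],None,fx=1.8,fy=1.8);o[a.shape[0]:a.shape[0]+mm.shape[0],b.shape[1]+10:b.shape[1]+10+mm.shape[1]]=mm
cv2.imwrite('pics/c.png',o[:,:,::-1]);print(o.shape)
E
```

```text
marv top [ 0.69815787 -0.26956786  0.025     ]
marv top [ 0.71621142 -0.02274041  0.025     ]
marv top [0.71948697 0.2314821  0.025     ]
marv spot bench [ 0.70237983 -0.02271657  0.        ] side [0.69911993 0.00478462 0.        ]
bench edge [ 0.49215091 -0.12119639  0.003     ]
bench edge [ 0.50909157 -0.02809064  0.003     ]
top edge [ 0.45406369 -0.10057587  0.105     ]
top edge [ 0.46669745 -0.01447646  0.105     ]
tumbler [0.54547041 0.36363892 0.        ]
wax [ 0.53782016 -0.35806716  0.        ]
small l [0.42814659 0.06703761 0.06      ]
small r [0.43820074 0.13614898 0.06      ]
(597, 780, 3)
```

View pics/c.png

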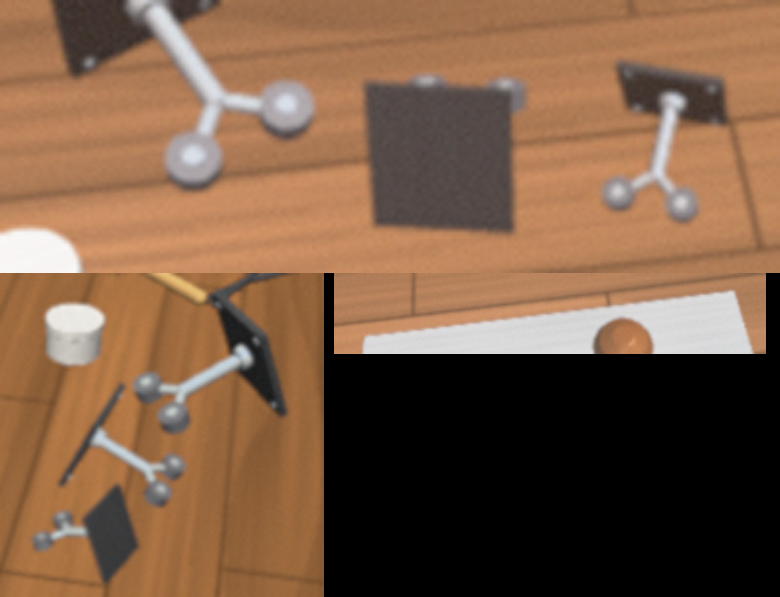

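Run:
```python
from m import *
cs=cal("scene");cd=cal("side")
q=np.array([[.055,-.05,0],[.055,.05,0],[-.055,-.05,0],[-.055,.05,0]])
# left in image= ? robot +y is right in image
obs=np.array([[161.3,183.8],[163.1,221.8],[197.4,186.2],[199.5,221.5]])-[.4,.4]
f=lambda p:(proj("scene",fallen(p)(q),cs)-obs).ravel()
s=least_squares(f,[.5,-.07,0]);print("rest",s.x,np.degrees(s.x[2]),s.fun.round(1))
F=fallen(s.x)
for k,v in dict(edge=[.055,0,.008],stem=[0,0,.03],r1=[0,.03,.11],r2=[0,-.03,.11],com=[0,0,.03]).items(): print(k,F(v).round(4),proj("side",F(v),cd).round())
im=snap("scene");S=cv2.cvtColor(im,cv2.COLOR_RGB2HSV)[:,:,1].astype(float)
P=[]
for c in range(135,325,4):
    col=cv2.GaussianBlur(S[:,c:c+1],(1,3),0)[235:285,0]; g=np.diff(col); i=g.argmin()
    P.append(onz("scene",[235+i+.5,c],.025,cs)[:2])
P=np.array(P)
l=cv2.fitLine(P.astype(np.float32),cv2.DIST_HUBER,0,.001,.001).ravel();print("marver line",l,np.abs((P-l[2:])@[l[1],-l[0]]).mean())
n=np.array([abs(l[1]),-l[0]*np.sign(l[1])]);print("yaw",np.degrees(np.arctan2(n[1],n[0])),"x at y=0",l[2]-l[3]*l[0]/l[1])
print("dist of bench edge to marver",(l[2:]-s.x[:2])@n)
im2=snap("side")
for im,c,nn,f_ in((im,cs,"scene",0),(im2,cd,"side",1)):
    d=ctrl.trace("rest",nn)
    for x in d: print(nn,x["bbox"],x["conf"])
```

```text
rest [ 0.49187454 -0.071112   -0.22183538] -12.710230950458948 [-0.1  0.   0.2 -0.5 -0.1  0.   0.   0.4]
edge [[ 0.4517 -0.062   0.102 ]] [[159. 291.]]
stem [[ 0.4519 -0.0621  0.0428]] [[174. 290.]]
r1 [[ 0.3861 -0.0165  0.0128]] [[191. 308.]]
r2 [[ 0.3729 -0.075   0.0128]] [[182. 313.]]
com [[ 0.4519 -0.0621  0.0428]] [[174. 290.]]
marver line [ 0.00137885  0.99999905  0.7056355  -0.02981597] 0.0006702297112091632
yaw -0.07900229 x at y=0 0.7056766
dist of bench edge to marver 0.2137038008251233
scene [185.6, 159.8, 221.8, 201.6] 0.88
scene [243.6, 156.0, 274.6, 195.4] 0.85
scene [101.3, 112.7, 169.6, 191.8] 0.66
side [270.7, 154.3, 315.2, 194.5] 0.9
side [259.2, 189.1, 301.0, 222.2] 0.84
side [302.1, 115.4, 355.1, 172.6] 0.67
side [219.6, 238.1, 245.2, 282.5] 0.58
```

Run:
```python
from m import *
cs=cal("scene");print(ctrl.grasp_offset)
for rc in([155,111],[140,146],[118,146],[132,104]):
    print([onz("scene",rc,z,cs).round(3)[:2] for z in(0,.06,.13)])
for rc in([167,163],[181,139]): print("big roller",[onz("scene",rc,z,cs).round(3)[:2] for z in(.02,.04)])
for y in(-.25,-.1,.1,.25): print(proj("scene",[.7057,y,.025],cs))
```

```text
0.0188
[array([ 0.288, -0.346]), array([ 0.351, -0.323]), array([ 0.424, -0.297])]
[array([ 0.237, -0.241]), array([ 0.303, -0.225]), array([ 0.38 , -0.208])]
[array([ 0.129, -0.245]), array([ 0.203, -0.229]), array([ 0.289, -0.211])]
[array([ 0.178, -0.379]), array([ 0.249, -0.354]), array([ 0.33 , -0.324])]
big roller [array([ 0.381, -0.182]), array([ 0.401, -0.178])]
big roller [array([ 0.426, -0.249]), array([ 0.444, -0.244])]
[[268.83330871 133.12020011]]
[[261.12537655 196.40394479]]
[[250.85782468 278.87155865]]
[[243.23704003 338.82093026]]
```

Request:
send_rows(
  increments=[
    [[0.1,0.3,0,0],[0.2,0.6,0,-0.1],[0.3,0.9,0,-0.2],[0.4,1.0,0,-0.3],[0.5,1.0,0,-0.343],[0.7,1.0,0,-0.343],[0.7,1.0,0,-0.343]],
  ],
  jaw=0,
)

```text
clock: 2.17
tool_pos: [0.3356, -0.4465, 0.2264]
orientation: [-180.0, 0.0, 167.3]
force: [-0.0, -0.1, -1.0]
opening: 0.0231
gripper_force: 0.0
```

Request:
send_rows(
  increments=[
    [[0.1,0.3,0,0],[0.15,0.6,0,0],[0.2,0.9,0,0],[0.2,1.0,0,0],[0.2,1.0,0,0]],
  ],
)

```text
clock: 2.8
tool_pos: [0.3733, -0.2456, 0.2271]
orientation: [180.0, 0.1, 167.3]
force: [-0.9, 0.8, -0.3]
opening: 0.0004
gripper_force: 0.0
```

Request:
send_rows(
  increments=[
    [[0.1,0.3,0,0],[0.15,0.6,0,0],[0.234,0.9,0,0],[0.234,0.955,0,0],[0.234,0.955,0,0],[0.234,0.955,-0.2,0],[0.234,0.955,-0.5,0],[0.234,0.955,-0.7,0],[0.234,0.955,-0.732,0],[0.234,0.955,-0.732,0]],
  ],
)

```text
clock: 4.05
tool_pos: [0.4208, -0.0565, 0.0808]
orientation: [-180.0, 0.0, 167.1]
force: [-0.1, 0.1, 0.1]
opening: 0.0002
gripper_force: 0.0
```

Run:
```python
from h import *
o=ctrl.get_obs();print(o["clock"],o["tool_pos"],o["orientation"],o["opening"],o["force"])
a=snap("scene")[100:250,130:320];b=snap("side")[120:240,240:400]
a=cv2.resize(a,None,fx=2.1,fy=2.1,interpolation=2);b=cv2.resize(b,(400,300),interpolation=2)
a=cv2.resize(a,(400,315));
cv2.imwrite('pics/d.png',np.vstack([a[:300],b])[:,:,::-1])
```

```text
4.05 [ 0.42079384 -0.05654914  0.08082273] [-1.79975568e+02  6.21727515e-03  1.67117519e+02] 0.00024760980599204376 [-0.12967767  0.11087742  0.0993068 ]
```

View pics/d.png

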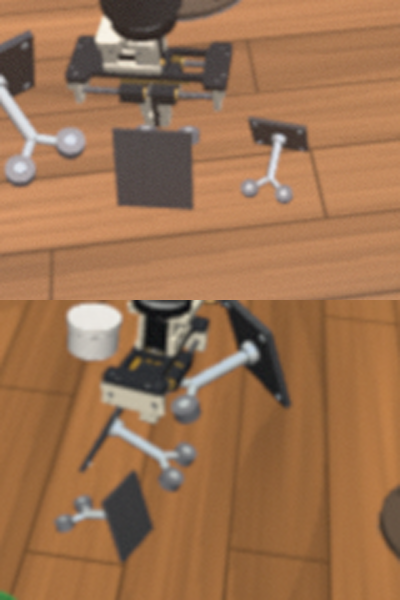

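Request:
send_rows(
  increments=[
    [[0.04,-0.009,0,0],[0.08,-0.018,0,0],[0.1,-0.022,0,0],[0.12,-0.027,0,0],[0.14,-0.032,0,0],[0.16,-0.036,0,0],[0.18,-0.041,0,0],[0.2,-0.045,0,0],[0.22,-0.05,0,0],[0.24,-0.054,0,0],[0.26,-0.059,0,0],[0.26,-0.059,0,0]],
  ],
)

```text
clock: 5.65
tool_pos: [0.4727, -0.0675, 0.0801]
orientation: [180.0, 0.0, 167.2]
force: [-1.7, 0.6, 1.6]
opening: 0.0003
gripper_force: 0.9
```

```bash
cat >> m.py <<'E'
def tilted(p): # p: pivot x,y (underside back edge mid), yaw rad, phi rad (0 upright)
    c,s=np.cos(p[3]),np.sin(p[3]); B=np.array([[c,0,-s],[0,1,0],[s,0,c]]); Z=R.from_euler('z',p[2]).as_matrix()
    lift=.008*max(0,-c)
    return lambda q:(np.atleast_2d(q)-[-.055,0,0])@B.T@Z.T+[p[0],p[1],lift]
def quad(n="scene"):
    out=[]
    for t in("rest_fr","rest_fl","rest_br","rest_bl","rest_edge","rest_stem","rest"):
        out.append((t,[(np.round(d["pixel"],1).tolist(),round(d["conf"],2)) for d in ctrl.spot_point(t,n)]))
    return out
E
python3 - <<'E'
from m import *
a=snap("scene")[140:260,160:260];b=snap("side")[120:240,240:340]
a=cv2.resize(a,(500,600),interpolation=2);cv2.imwrite('pics/e.png',cv2.resize(np.hstack([a,cv2.resize(b,(500,600),interpolation=2)]),(800,480))[:,:,::-1])
o=ctrl.get_obs();print(o["clock"],o["tool_pos"],o["force"])
E
```

```text
5.75 [ 0.47229786 -0.06742836  0.08008788] [-2.18969124  0.97062601  1.00409349]
```

View pics/e.png

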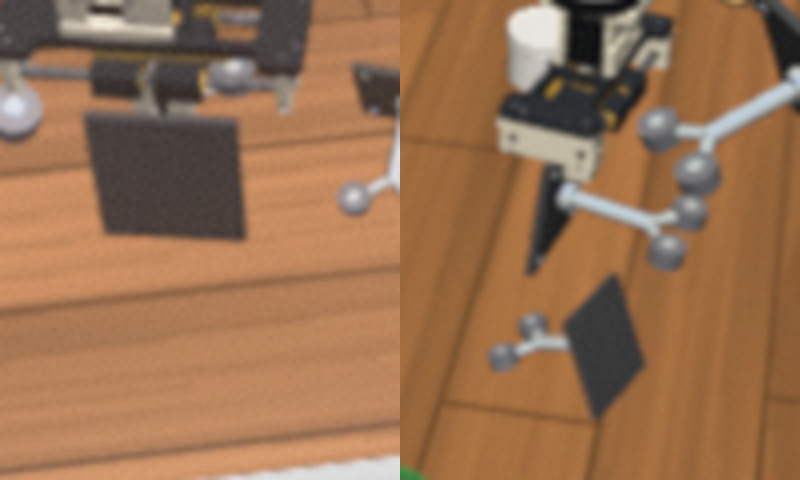

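Run:
```python
from m import *
cs=cal("scene")
q=np.array([[.055,-.05,0],[.055,.05,0],[-.055,-.05,0],[-.055,.05,0]])
obs=np.array([[168.75,181.5],[170.5,219.3],[198.25,186],[200,221]])-[.4,.4]
s=least_squares(lambda p:(proj("scene",tilted(p)(q),cs)-obs).ravel(),[.5,-.07,-.2,1.6])
print(s.x,np.degrees(s.x[2:]),s.fun.round(1))
```

```text
[ 0.50009054 -0.07367968 -0.21345329  1.6770925 ] [-12.22997259  96.09032221] [-0.2 -0.6  0.  -0.  -0.1 -0.   0.2  0.7]
```

Request:
send_rows(
  increments=[
    [[0.02,-0.004,-0.02,0],[0.04,-0.009,-0.04,0],[0.06,-0.013,-0.05,0],[0.08,-0.017,-0.05,0],[0.1,-0.022,-0.05,0],[0.12,-0.026,-0.05,0],[0.14,-0.03,-0.05,0],[0.155,-0.034,-0.05,0],[0.17,-0.037,-0.05,0],[0.17,-0.037,-0.05,0]],
  ],
)

```text
clock: 7.0
tool_pos: [0.5069, -0.0748, 0.0703]
orientation: [180.0, 0.0, 167.2]
force: [0.5, -0.4, 1.2]
opening: 0.0007
gripper_force: 0.1
```

Run:
```python
from m import *
o=ctrl.get_obs();print(o["clock"],o["tool_pos"],o["force"])
a=snap("scene")[140:260,160:260];b=snap("side")[120:240,240:340]
a=cv2.resize(a,(400,480),interpolation=2);cv2.imwrite('pics/f.png',np.hstack([a,cv2.resize(b,(400,480),interpolation=2)])[:,:,::-1])
```

```text
7.0 [ 0.50689189 -0.07484266  0.07033749] [ 0.5385341  -0.40109437  1.17587619]
```

View pics/f.png

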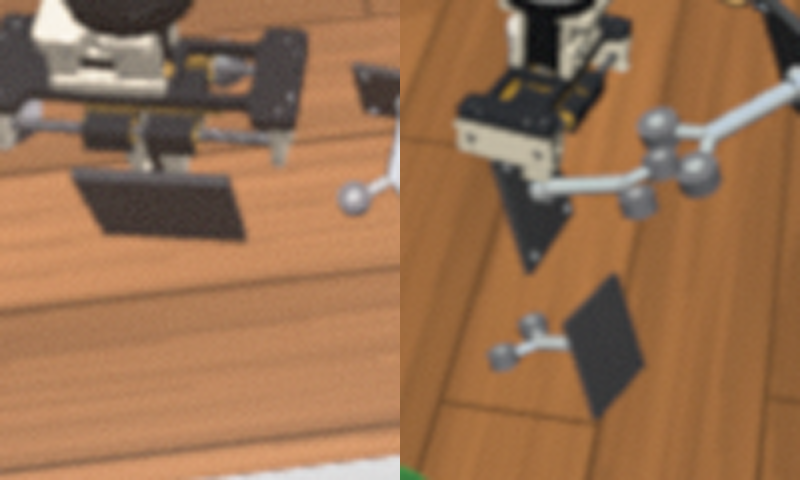

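Request:
send_rows(
  increments=[
    [[0.01,-0.002,0,0],[0.02,-0.004,0.003,0],[0.029,-0.007,0.008,0],[0.037,-0.009,0.014,0],[0.044,-0.01,0.02,0],[0.051,-0.011,0.024,0],[0.059,-0.013,0.028,0],[0.066,-0.015,0.032,0],[0.073,-0.016,0.036,0],[0.088,-0.02,0.04,0]],
  ],
)

```text
clock: 8.35
tool_pos: [0.5244, -0.0788, 0.0784]
orientation: [180.0, 0.0, 167.2]
force: [3.0, -0.5, -0.6]
opening: 0.0008
gripper_force: 1.1
```

Run:
```python
from m import *
o=ctrl.get_obs();print(o["clock"],o["tool_pos"],o["force"])
a=snap("scene")[140:260,160:260];b=snap("side")[120:240,240:340]
a=cv2.resize(a,(400,480),interpolation=2);cv2.imwrite('pics/g.png',np.hstack([a,cv2.resize(b,(400,480),interpolation=2)])[:,:,::-1])
```

```text
8.35 [ 0.52439325 -0.07878431  0.07836051] [ 2.95834111 -0.45749993 -0.59562146]
```

View pics/g.png

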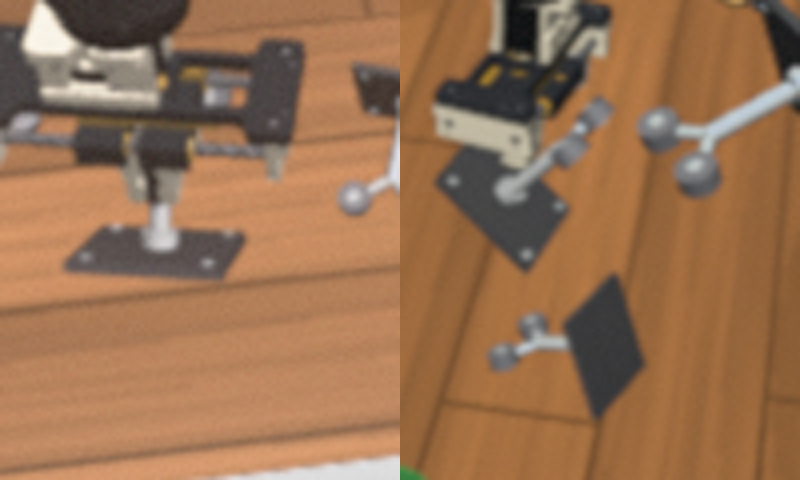

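Request:
send_rows(
  increments=[
    [[0.015,-0.003,0.003,0],[0.029,-0.007,0.006,0],[0.044,-0.01,0.009,0],[0.059,-0.013,0.01,0],[0.073,-0.016,0.01,0],[0.088,-0.02,0.01,0],[0.102,-0.023,0.01,0],[0.117,-0.026,0.01,0],[0.132,-0.029,0.01,0],[0.146,-0.033,0.01,0],[0.161,-0.036,0.01,0],[0.17,-0.038,0.01,0]],
  ],
)

```text
clock: 9.95
tool_pos: [0.558, -0.0865, 0.08]
orientation: [-180.0, -0.0, 167.2]
force: [4.0, 0.4, -2.1]
opening: 0.0003
gripper_force: 1.7
```

Request:
send_rows(
  increments=[
    [[0.01,-0.002,0,0],[0.02,-0.004,0,0],[0.03,-0.007,0,0],[0.04,-0.009,0,0],[0.05,-0.011,0,0],[0.06,-0.013,0,0],[0.07,-0.016,0,0],[0.08,-0.018,0,0],[0.09,-0.02,0,0],[0.1,-0.022,0,0],[0.11,-0.025,0,0],[0.12,-0.027,0,0]],
  ],
)

```text
clock: 11.45
tool_pos: [0.582, -0.0919, 0.0801]
orientation: [-180.0, -0.0, 167.2]
force: [-0.4, -0.4, 0.2]
opening: 0.0003
gripper_force: 0.0
```

Run:
```python
from m import *
o=ctrl.get_obs();print(o["clock"],o["tool_pos"],o["force"])
a=snap("scene")[140:260,160:260];b=snap("side")[120:240,240:340]
a=cv2.resize(a,(400,480),interpolation=2);cv2.imwrite('pics/i.png',np.hstack([a,cv2.resize(b,(400,480),interpolation=2)])[:,:,::-1])
```

```text
11.45 [ 0.58197092 -0.09187323  0.08014741] [-0.35614444 -0.42834589  0.15250223]
```

View pics/i.png

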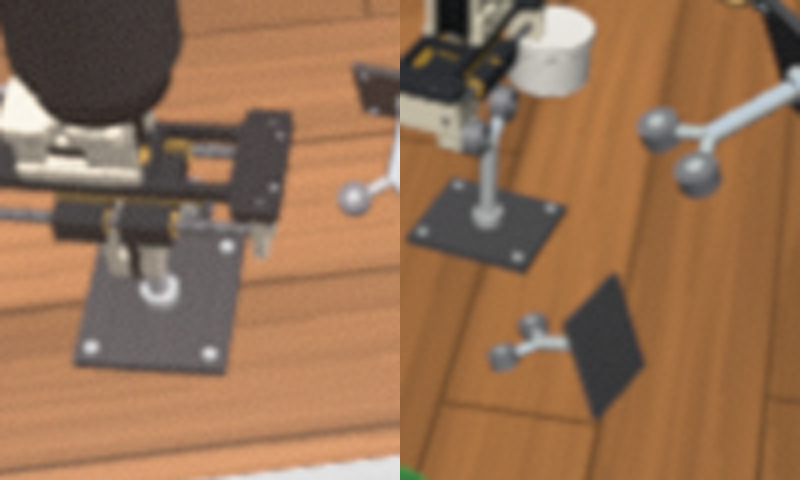

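Request:
send_rows(
  increments=[
    [[0,0,0.1,0],[0,0,0.25,0],[0,0,0.45,0],[-0.2,0.045,0.45,0],[-0.4,0.09,0.45,0],[-0.6,0.135,0.45,0],[-0.75,0.165,0.45,0],[-0.75,0.165,0.45,0]],
  ],
  jaw=0.5,
)

```text
clock: 12.55
tool_pos: [0.4302, -0.0587, 0.1706]
orientation: [180.0, 0.0, 167.2]
force: [0.5, 0.4, -0.1]
opening: 0.0438
gripper_force: 0.0
```

Run:
```python
from m import *
cs=cal("scene")
q=np.array([[.055,-.05,.008],[.055,.05,.008],[-.055,.05,.008]])
obs=np.array([[231.25,178.75],[233.75,216.25],[198,221]])-[.4,.4]
s=least_squares(lambda p:(proj("scene",tilted([*p,0])(q),cs)-obs).ravel(),[.5,-.07,-.2])
print(s.x,np.degrees(s.x[2]),s.fun.round(1))
im=snap("scene","j.png");print(ctrl.get_obs()["tool_pos"],ctrl.get_obs()["opening"])
for l in quad(): print(l)
```

```text
[ 0.50259586 -0.07528008 -0.18809106] -10.776824123622651 [ 0.  -0.5 -0.9  0.5  1.   0.1]
[ 0.43166729 -0.05868302  0.17078638] 0.043949238039401255
('rest_fr', [([113.1, 142.8], 0.89), ([230.9, 176.5], 0.84), ([231.1, 218.4], 0.71), ([160.4, 271.2], 0.63)])
('rest_fl', [([154.1, 250.3], 0.8), ([136.4, 97.7], 0.76), ([233.9, 214.7], 0.71)])
('rest_br', [([174.3, 276.1], 0.84), ([136.8, 143.2], 0.76), ([199.7, 185.3], 0.58)])
('rest_bl', [([164.9, 251.0], 0.86), ([154.9, 108.0], 0.83), ([198.0, 220.1], 0.57)])
('rest_edge', [([158.5, 260.0], 0.97), ([125.3, 124.2], 0.92), ([230.8, 193.6], 0.61)])
('rest_stem', [([207.9, 196.6], 0.88), ([168.5, 260.6], 0.88), ([142.5, 133.3], 0.78)])
('rest', [([134.7, 124.9], 0.95), ([162.7, 262.9], 0.75), ([217.0, 200.8], 0.69)])
```

Request:
send_rows(
  increments=[
    [[0,0,-0.2,0],[0,0,-0.45,0],[0,0,-0.65,0],[0,0,-0.78,0],[0,0,-0.834,0],[0,0,-0.834,0],[0.06,-0.013,-0.834,0],[0.13,-0.029,-0.834,0],[0.2,-0.045,-0.834,0],[0.25,-0.056,-0.834,0],[0.27,-0.06,-0.834,0],[0.27,-0.06,-0.834,0]],
  ],
)

```text
clock: 14.45
tool_pos: [0.4858, -0.071, 0.0032]
orientation: [-180.0, -0.0, 167.2]
force: [-0.1, 0.4, -0.4]
opening: 0.0438
gripper_force: 0.0
```

Request:
send_rows(
  increments=[
    [[0.025,-0.004,0,0],[0.05,-0.006,0,0.01],[0.075,-0.008,0,0.025],[0.1,-0.008,0,0.04],[0.125,-0.008,0,0.055],[0.15,-0.008,0,0.07],[0.175,-0.008,0,0.085],[0.2,-0.008,0,0.1],[0.225,-0.008,0,0.115],[0.25,-0.008,0,0.13],[0.275,-0.008,0,0.148],[0.3,-0.008,0,0.148]],
  ],
)

```text
clock: 15.95
tool_pos: [0.5412, -0.0737, 0.0028]
orientation: [-179.9, -0.5, 179.9]
force: [-10.1, -1.8, 9.2]
opening: 0.0437
gripper_force: 6.5
```

Run:
```python
from m import *
o=ctrl.get_obs();print(o["clock"],o["tool_pos"],o["force"])
c=cal("scene");im=snap("scene")
a=cv2.resize(im[150:290,110:340],None,fx=3.4,fy=3.4,interpolation=2);cv2.imwrite('pics/k.png',a[:,:,::-1])
for t in("rest_fr","rest_fl"):
  for d in ctrl.spot_point(t,"scene"):
    if d["pixel"][0]>215: print(t,d["pixel"],onz("scene",d["pixel"],0,c))
```

```text
15.95 [ 0.54118298 -0.07372041  0.00277068] [-10.13915376  -1.78359426   9.19860572]
rest_fr [250.6, 186.6] [ 0.65832418 -0.12531803  0.        ]
rest_fl [249.1, 226.1] [ 0.66786057 -0.02656259  0.        ]
```

View pics/k.png

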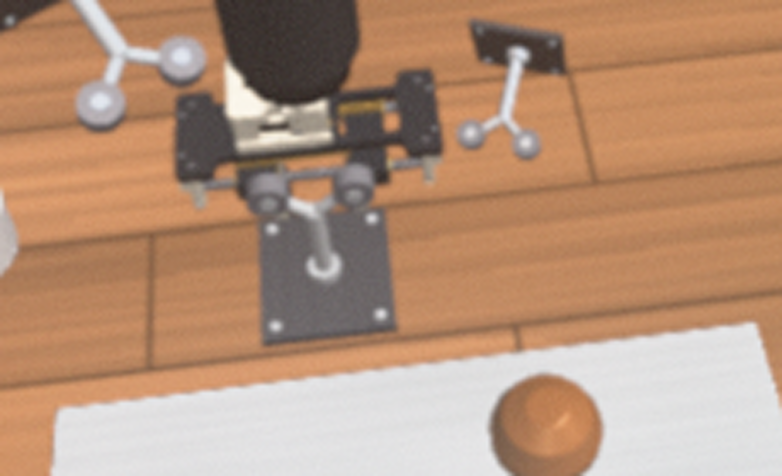

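Request:
send_rows(
  increments=[
    [[0.02,0,0.008,0],[0.04,0,0.008,0],[0.06,0,0.008,0],[0.08,0,0.008,0],[0.1,0,0.008,0],[0.12,0,0.008,0],[0.14,0,0.008,0],[0.16,0,0.008,0],[0.18,0,0.008,0],[0.19,0,0.008,0],[0.195,0,0.008,0]],
  ],
)

```text
clock: 17.48
tool_pos: [0.5849, -0.0725, 0.0049]
orientation: [-180.0, -0.0, 179.9]
force: [-4.8, -0.2, -0.9]
opening: 0.0442
gripper_force: 2.2
```

Request:
send_rows(
  increments=[
    [[0.005,0,0,0],[0.01,0,0,0],[0.015,0,0,0],[0.02,0,0,0],[0.025,0,0,0],[0.025,0,0,0]],
  ],
)

```text
clock: 18.23
tool_pos: [0.5854, -0.0726, 0.0046]
orientation: [-180.0, -0.4, 179.9]
force: [-17.9, 4.6, 9.0]
opening: 0.0439
gripper_force: 9.5
```

Request:
send_rows(
  increments=[
    [[-0.03,0,0,0],[-0.1,0,0,0],[-0.25,0,0,0],[-0.4,0,0,0],[-0.4,0,0.3,0],[-0.4,0,0.6,0],[-0.4,0,0.6,0],[-0.4,0,0.6,0]],
  ],
)

```text
clock: 19.23
tool_pos: [0.5102, -0.0722, 0.1256]
orientation: [180.0, 0.2, 179.9]
force: [-0.3, -0.9, -0.5]
opening: 0.0437
gripper_force: 0.0
```

Run:
```python
from m import *
o=ctrl.get_obs();print(o["clock"],o["tool_pos"],o["force"])
c=cal("scene");im=snap("scene")
a=cv2.resize(im[180:280,120:280],None,fx=5,fy=5,interpolation=2);cv2.imwrite('pics/l.png',a[:,:,::-1])
for t in("rest_fr","rest_fl"):
  for d in ctrl.spot_point(t,"scene"):
    if d["pixel"][0]>215: print(t,d["pixel"],onz("scene",d["pixel"],0,c))
print(proj("scene",[[.7057,-.122,.0],[.7057,-.022,.0],[.7057,-.122,.025],[.7057,-.022,.025]],c))
```

```text
19.225 [ 0.51024164 -0.07222354  0.12562329] [-0.27127725 -0.92403551 -0.54071434]
rest_fr [268.4, 186.0] [ 0.70800989 -0.12843598  0.        ]
rest_fl [262.1, 229.1] [ 0.7054394  -0.02277849  0.        ]
[[267.22813907 188.61341143]
 [262.15413697 229.42624126]
 [262.25737628 187.18686218]
 [257.11330409 228.86770934]]
```

View pics/l.png

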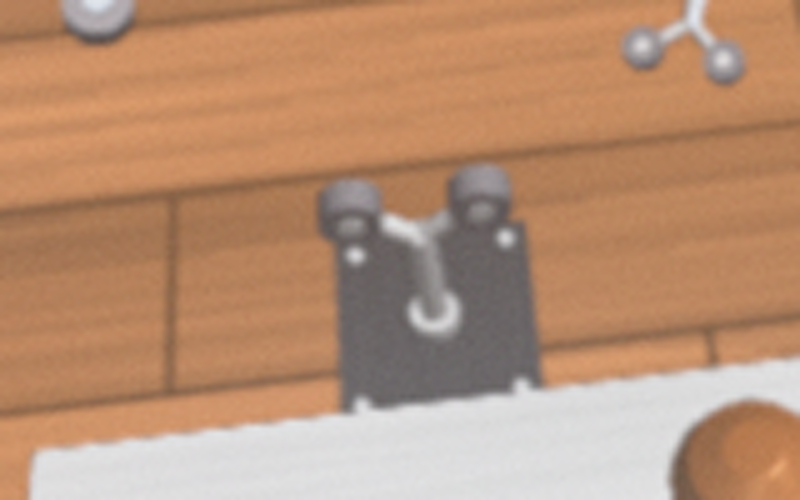

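The picture shows the rest standing upright. Its front plate edge is hidden flush behind the marver's edge, at about (188,262) to (228,258), with no wood showing between, and the arm is clear.

```bash
python3 -c "
from plant import ctrl
print(ctrl.close_job())"
```

```text
the job is handed in; nothing more can be done
None
```

The rest is upright and its base plate front is flush against the marver's near edge, the arm never touched the bystanders, and I handed the job in at about 19 s (no verdict came back).

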